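# Space the drying battens with the red gauge

### The job

The wooden battens on the drying board must be equally spaced before a damp plaster cast is laid on them. Take the red spacing gauge (not the slimmer blue one), straddle the middle loose batten with its thick foot towards the fixed green batten, and slide the batten along until the foot meets the green one; then lift the gauge, step it on over the last batten and in the same way slide that up until the foot meets the middle batten. Leave both battens parallel to the green one and level with it at the ends, and stand the gauge upright on the bench, off the board.

Things in the scene. Friction and masses are not known exactly. Their poses are not given: they have to be found in the camera images.
- board: plywood drying board fixed on the bench, 200 (x) x 330 (y) x 12 mm; origin at the centre of its underside, z up. A green batten 160 (x) x 26 (y) x 30 mm high is fixed on top at its +y end (robot's left), centre line at y = +145, inner face at y = +132, top 42 mm above the bench. The row runs along y.
- batten1: middle batten: loose pale wooden bar 160 (x) x 26 (y) x 30 mm high, about 0.14 kg, flat on the board next to the green one, at first too far off and slightly askew; slides easily. Origin at the centre of its underside, x along it. Goes 50 mm clear of the green batten (centre lines 76 mm apart).
- batten2: last batten: the same as the middle one, lying beyond it, farthest from the green one. Goes 50 mm clear of the middle batten (centre lines 76 mm apart).
- gauge: red gauge 0.2 kg, 60 (x) x 88 (y) mm; origin centre of underside. Thick foot y +14 to +44, lip y -44 to -32; between them a slot 36 high, open along x. Pale handle 44 (x) x 26 (y), centred, z 48 to 102: grip its 26. Pushed to +y the lip drives the batten; lip inside to foot outside 76 = batten + gap. Stands on the bench left of the board, +y within 35 deg of the board's. Blue twin: foot only 10.
Not all that is in view belongs to the job. There is more than one size of the gauge; the job needs the smallest.

How it is judged:
By the outcome, as a careful person would: the job done as asked, in the order asked, and still so for the second after the job is handed in, with the robot touching nothing.
It also fails if it takes over 59 s, if anything falls off the work surface, if the arm or the gripper's body presses on something with over 40 N, if the wrist force passes 120 N, or if a joint passes its speed limit or range.

### The arm

A 6-joint arm with a two-finger parallel gripper is mounted at the origin on the work surface. World frame = base frame: x ahead of the robot, y to its left, z up, the work surface at z = 0. Lengths are in m, angles in rad, forces in N, time in s.
With the tool pointing down it reaches from about 0.375 to 0.9 m from the base axis. Payload 3.1 kg.
Tool frame: the origin (TCP) lies at the very end of the fingers, on their centre line; the grasp point (between the pads) lies 19 mm behind it; x points along the fingers, y is the direction in which the jaws open and shut, and the axes are right-handed (so a half turn about x gives the same grasp; the last joint's range is limited). The gripper opens to 85 mm and grips with 20 to 120 N. Pads are 22 mm wide; open, the fingers measure 114 mm over their backs; the gripper's body (76 mm by 85 mm) begins 54 mm behind the grasp point. The pads swing forward as they close: fully open they stand 13 mm farther back than shut.
Start: joints at [1.137, 0.527, 1.433, -0, 1.181, -0.178], TCP at [0.157, 0.605, 0.231] pointing down, gripper open.
Joint ranges: [-3.08, 3.08], [-0.75, 2.2], [0.22, 2.44], [-1.43, 4.57], [0, 2.65], [-2.85, 2.85]. Speed limits (rad/s): [2.79, 2.79, 3.14, 3.14, 3.14, 3.14].

### API

Orientations are given as a unit quaternion [x, y, z, w].
In Python, from station import sense, snapshot, camera_model, sign_off gives the robot as it stands.
- The arm moves only by the tool step_arm, never from a script. Its argument "increments" is one flat list of numbers, 5 for each row, row after row: the shift along the tool's x, y, z in units of 60 mm (1.0 is 60 mm), then the turn about the tool's x in units of 5 degrees (1.0 is 5 degrees), then the closure, from 0 (fully open) to 1 (shut). A call has exactly 5 rows; each row is the pose to reach, as a shift and turn from the pose measured when the call began, along the tool's axes at that moment; what a row does not reach only later rows make up. A row lasts 1/8 s, in which the tool goes at most 62.5 mm and 10.7 degrees, less where a joint would pass 70% of its speed; a pose out of reach is approached as far as the arm can. A call with a gripper value outside its range is refused whole. The fingers move at their own pace and stop on an object; "grip_force" is the grip in N (left out, the last holds). Time passes only in rows, so rows that repeat a pose let the fingers close, or fill a call up. It gives the time, the measured TCP pose, the force and the opening at its end, in the units of the state.
- sense(): the state, without advancing time (a new reading comes with each control period).
- snapshot(name): name is "side" or "top"; returns the picture (400x640x3 uint8, blue, green, red); there is no depth.
- camera_model(name): a dict with "vertical_fov" (degrees; the focal length in pixels is half the picture's height over the tangent of half this angle, whatever the lens; pixels are square), "cx", "cy" (the principal point, pixels), "R" (3x3) and "t" (3): a world point X has camera coordinates R X + t. Camera axes: x right, y down, z forward; pixel columns grow to the right and rows downward; lengths in m; the calibration is good to about 2 mm. A picture is of the moment at which its call begins. camera_model takes no time and is no camera call.
- sign_off(): hands the job in, once; it reports no verdict.
The state is a dict: "t": time; "q": joint angles; "qd": joint speeds; "tau": joint torques, N m; "tcp_pos": TCP position; "tool_rot": TCP orientation; "force": force on the tool from outside, world axes, zero at the start; "ft_torque": the same for the moment, N m; "finger_gap": opening from 0.0 (shut) to 1.0 (fully open).
Only numpy, scipy, OpenCV 4.12 (cv2) and the standard library are available. Lean on these libraries where they do the work, as an engineer would, in place of code of your own. Each camera call takes 0.05 s, during which the arm holds its last target. There are 200 camera calls.

## Working session

There is one attempt and no reset: what is moved stays moved. The work goes in short steps, Python scripts to look and compute and a tool call to move; the robot and the scene stay as the last step left them, time stands still between calls to the robot, and variables do not carry over. Pictures are saved under pics/ and viewed, about 8 in all and at most 12, crops included, and the job is handed in when it is done.

Besides the shell and the picture viewer there is one more tool, called in YAML: its name, and indented under it one key for each argument. step_arm: Moves the arm, as the interface text tells. Its arguments: {"type":"object","properties":{"increments":{"type":"array","items":{"type":"number"}},"grip_force":{"type":"number"}},"required":["increments"]}

```bash
ls; mkdir -p pics; python3 - <<'E'
from station import *
import cv2
for n in("top","side"):
    cv2.imwrite(f"pics/{n}0.png",snapshot(n)); print(n,camera_model(n))
print(sense())
E
```

```text
pics
top {'vertical_fov': 54.27647291789394, 'cx': 328.3032410860157, 'cy': 197.88732056209028, 'R': array([[-2.69847956e-02, -9.99635539e-01,  7.81386320e-04],
       [-9.97556094e-01,  2.68782491e-02, -6.44934072e-02],
       [ 6.44488995e-02, -2.51981810e-03, -9.97917827e-01]]), 't': array([0.15290304, 0.41873343, 0.98967878])}
side {'vertical_fov': 43.08387853970186, 'cx': 316.177273749906, 'cy': 209.97897372487105, 'R': array([[ 0.98968884, -0.14267204, -0.01267613],
       [-0.11329159, -0.72557649, -0.67875163],
       [ 0.08764138,  0.67318901, -0.7342585 ]]), 't': array([-0.40120652,  0.17869058,  1.02664605])}
{'t': 0.1, 'q': array([ 1.13750984e+00,  5.28414411e-01,  1.43381466e+00,  5.60304801e-06,
        1.18140031e+00, -1.78504981e-01]), 'qd': array([-0.00041922, -0.0015426 , -0.00281148,  0.00026355,  0.00026325,
       -0.00086164]), 'tau': array([-7.89618061e-04, -4.43303132e+01, -1.78586018e+01, -2.99477733e-04,
        3.90966583e-03, -1.32346008e-05]), 'tcp_pos': array([0.15721001, 0.60421664, 0.23039328]), 'tool_rot': array([ 0.08915002,  0.70159507, -0.09052223,  0.70115787]), 'force': array([-0.06077881, -0.36402344, -0.21613701]), 'ft_torque': array([-0.02359931,  0.01560931,  0.01448012]), 'finger_gap': 1.0015817872536754}
```

View pics/top0.png

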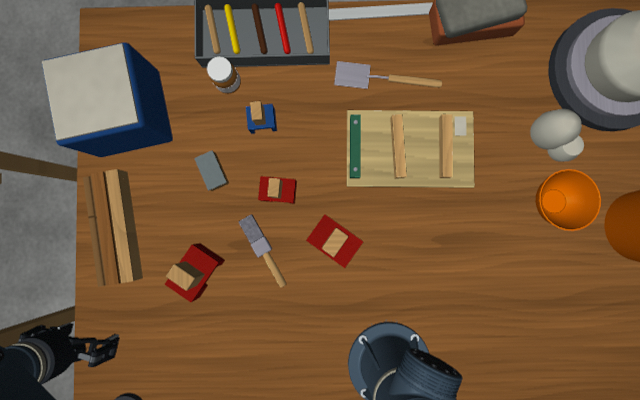

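View pics/side0.png

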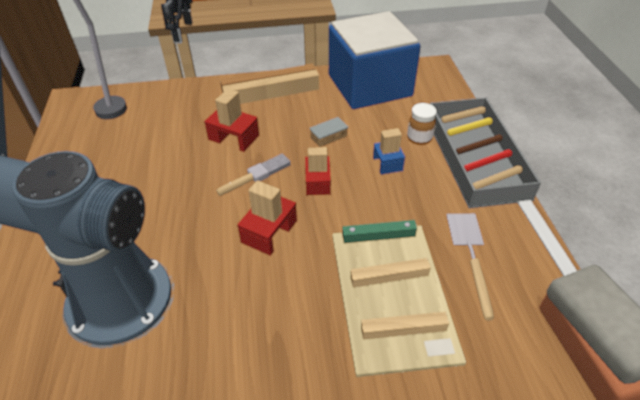

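The top view shows three red gauges at about (277,189), (335,241) and (193,272). The first is the smallest. The blue twin is at (261,117). The board spans (347–474, 110–187), with batten1 at x≈400, batten2 at x≈447 and a flat white label at (460,126). I'll look closer and measure.

```bash
cat > h.py <<'E'
from station import *
import cv2, numpy as np
from scipy.spatial.transform import Rotation as Ro
def ray(n,uv,z):
    c=camera_model(n);f=200/np.tan(np.radians(c["vertical_fov"]/2))
    uv=np.atleast_2d(uv).astype(float)
    d=np.c_[(uv[:,0]-c["cx"])/f,(uv[:,1]-c["cy"])/f,np.ones(len(uv))]@c["R"]
    o=-c["R"].T@c["t"]
    return (o+d*((z-o[2])/d[:,2])[:,None])[:,:2]
def proj(n,X):
    c=camera_model(n);f=200/np.tan(np.radians(c["vertical_fov"]/2))
    p=np.atleast_2d(X)@c["R"].T+c["t"]
    return p[:,:2]/p[:,2:]*f+[c["cx"],c["cy"]]
def tool():
    s=sense();return s["tcp_pos"],Ro.from_quat(s["tool_rot"]).as_matrix(),s
E
python3 - <<'E'
from h import *
im=cv2.imread("pics/top0.png");si=cv2.imread("pics/side0.png")
a=cv2.resize(im[100:210,240:480],None,fx=3.3,fy=3.3,interpolation=cv2.INTER_CUBIC)
b=cv2.resize(si[130:210,280:360],None,fx=3,fy=3,interpolation=cv2.INTER_CUBIC)
c=np.zeros((600,792,3),np.uint8);c[:363]=a[:,:792];c[363:600,:240]=b[:237]
cv2.imwrite("pics/z0.png",c)
p,R,s=tool();print(p,R.round(3))
# green batten
hsv=cv2.cvtColor(im,cv2.COLOR_BGR2HSV)
g=cv2.inRange(hsv,(65,80,40),(95,255,255))
n,l,st,ce=cv2.connectedComponentsWithStats(g)
i=1+st[1:,4].argmax();r=cv2.minAreaRect(np.argwhere(l==i)[:,::-1].astype(np.float32));print("green",ce[i],r,ray("top",cv2.boxPoints(r),.042).round(4).tolist())
E
```

```text
[0.15721001 0.60421664 0.23039328] [[-0.001  0.252  0.968]
 [-0.002  0.968 -0.252]
 [-1.    -0.002 -0.   ]]
green [354.48896435 146.20203735] ((354.5, 146.0), (62.0, 9.0), 90.0) [[0.6296, 0.081], [0.629, 0.0582], [0.4712, 0.0633], [0.4718, 0.0859]]
```

View pics/z0.png

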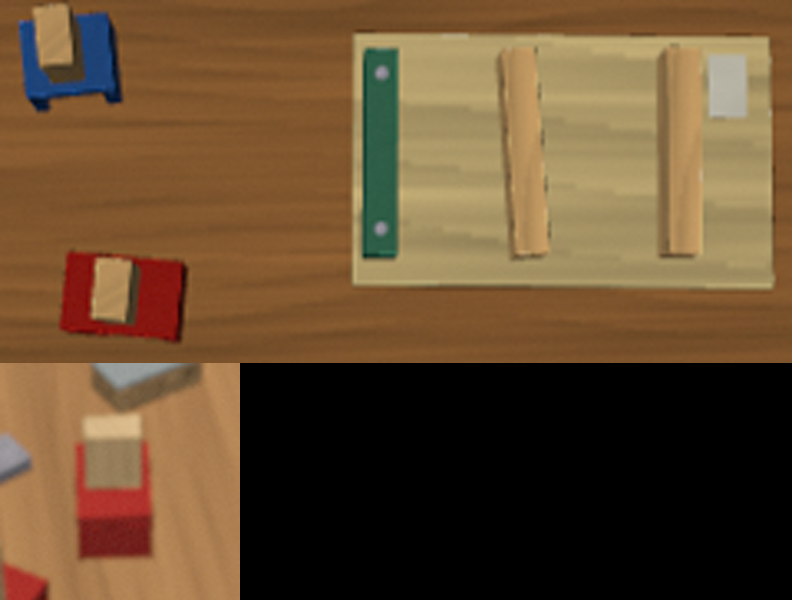

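The crop shows the board corners at about (353,34), (770,38), (774,288) and (352,286). It also shows the top faces of both battens and the gauge handle top, so I'll convert these to world coordinates.

```bash
cat >> h.py <<'E'
def rect(P):  # TL,TR,BR,BL image order -> centre, yaw of x axis (image up), of y axis (image left), sizes
    P=np.array(P);c=P.mean(0);x=(P[0]+P[1]-P[2]-P[3])/2;y=(P[0]+P[3]-P[1]-P[2])/2
    return c.round(4),np.degrees(np.arctan2(x[1],x[0])).round(2),np.degrees(np.arctan2(-y[0],y[1])).round(2),np.linalg.norm(x).round(4),np.linalg.norm(y).round(4)
E
python3 - <<'E'
from h import *
k=lambda P:np.array(P)/3.3+[240-.35,100-.35]
for nm,P,z in[("board",[(353,34),(770,38),(774,288),(352,286)],.012),("green",[(364,48),(398,48),(398,258),(362,257)],.042),
 ("b1",[(508,47),(537,47),(549,256),(516,257)],.042),("b2",[(668,47),(702,47),(702,256),(667,256)],.042),
 ("handle",[(97,257),(133,260),(127,322),(91,320)],.102),("gauge",[(69,252),(187,261),(180,339),(61,330)],.048)]:
    print(nm,*rect(ray("top",k(P),z)))
E
```

```text
board [ 0.5459 -0.074 ] -1.98 -1.95 0.1995 0.3301
green [0.5506 0.071 ] -2.07 -2.36 0.1617 0.0267
b1 [ 0.5483 -0.0413] 0.48 -0.61 0.1618 0.0237
b2 [ 0.5453 -0.1613] -2.81 -1.54 0.1614 0.0264
handle [0.445  0.2695] -6.49 -5.53 0.0448 0.0257
gauge [0.4456 0.2678] -6.54 -5.9 0.0592 0.0896
```

```bash
cat >> h.py <<'E'
def go(x,y,z,head):  # head: wanted heading of tool y, deg
    p,R,s=tool();h=np.degrees(np.arctan2(R[1,1],R[0,1]))
    v=R.T@(np.array([x,y,z])-p)/.06
    print("t %.2f head %.2f units"%(s["t"],h),v.round(3),"turn",round((h-head)/5,3),"F",s["force"].round(1),"gap",round(s["finger_gap"],3))
E
python3 -c "
from h import *
go(.4455,.2682,.18,83.8)"
```

```text
t 0.10 head 75.40 units [ 0.846 -4.207  6.062] turn -1.68 F [-0.1 -0.4 -0.2] gap 1.002
```

step_arm:
  increments: [0,-0.8,1.2,-0.4,0,0,-1.6,2.4,-0.8,0,0.2,-2.4,3.5,-1.2,0,0.4,-3.2,4.6,-1.6,0,0.6,-4,5.8,-1.68,0]

```text
t: 0.72
tcp_pos: [0.3614, 0.3673, 0.209]
tool_rot: [0.037, 0.706, -0.039, 0.706]
force: [0.4, 1.2, -0.3]
finger_gap: 1.0
```

step_arm:
  increments: [0,0,0,0,0,0,0,0,0,0,0,0,0,0,0,0,0,0,0,0,0,0,0,0,0]

```text
t: 1.35
tcp_pos: [0.3607, 0.3681, 0.2091]
tool_rot: [0.037, 0.706, -0.038, 0.706]
force: [0.5, -0.2, 0.0]
finger_gap: 1.002
```

```bash
python3 -c "
from h import *
go(.4455,.2682,.06,83.8)"
```

```text
t 1.35 head 83.95 units [ 2.486 -1.502  1.581] turn 0.031 F [ 0.5 -0.2  0. ] gap 1.002
```

step_arm:
  increments: [0.2,-0.7,0.8,0,0,0.5,-1.5,1.58,0,0,0.6,-1.5,1.58,0,0,0.6,-1.5,1.58,0,0,0.6,-1.5,1.58,0,0]

```text
t: 1.98
tcp_pos: [0.4446, 0.2696, 0.1734]
tool_rot: [0.036, 0.706, -0.037, 0.706]
force: [0.2, 0.1, -0.0]
finger_gap: 0.999
```

```bash
python3 - <<'E'
from h import *
go(.4455,.2682,.06,83.8)
a=snapshot("top")[140:240,220:360];b=snapshot("side")[90:230,240:380]
cv2.imwrite("pics/g1.png",np.hstack([cv2.resize(a,(560,400)),cv2.resize(b,(400,400))])[:, :800] if 0 else np.hstack([cv2.resize(a,(420,300)),cv2.resize(b,(300,300))]))
E
```

```text
t 1.98 head 84.04 units [ 1.891 -0.019  0.019] turn 0.048 F [ 0.2  0.1 -0. ] gap 0.999
```

View pics/g1.png

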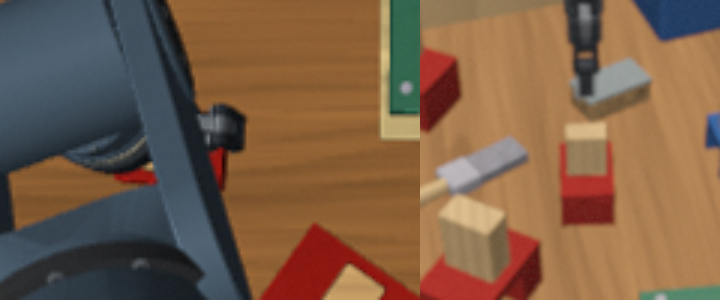

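The gripper hangs over the small gauge in both views, so I'll descend and close.

step_arm:
  increments: [0.6,-0.02,0.02,0,0,1.2,-0.02,0.02,0,0,1.7,-0.02,0.02,0,0,1.88,-0.02,0.02,0,0,1.88,-0.02,0.02,0,0]

```text
t: 2.7
tcp_pos: [0.4455, 0.2688, 0.0608]
tool_rot: [0.036, 0.706, -0.037, 0.706]
force: [0.4, -0.9, -0.1]
finger_gap: 1.004
```

step_arm:
  increments: [0,0,0,0,0.5,0,0,0,0,0.9,0,0,0,0,0.9,0,0,0,0,0.9,0,0,0,0,0.9]
  grip_force: 50

```text
t: 3.32
tcp_pos: [0.446, 0.269, 0.0616]
tool_rot: [0.036, 0.706, -0.036, 0.706]
force: [-0.7, 0.5, 6.5]
finger_gap: 0.3
```

```bash
python3 - <<'E'
from h import *
p,R,s=tool();print(p)
go(.4455,.2682,.15,83.8)
E
```

```text
[0.44599674 0.26903543 0.06155009]
t 3.33 head 84.13 units [-1.474 -0.016 -0.006] turn 0.066 F [-0.7  0.5  6.5] gap 0.3
```

step_arm:
  increments: [-0.4,0,0,0,0.9,-0.9,0,0,0,0.9,-1.5,0,0,0,0.9,-1.5,0,0,0,0.9,-1.5,0,0,0,0.9]

```text
t: 3.95
tcp_pos: [0.4449, 0.2687, 0.1506]
tool_rot: [0.036, 0.707, -0.037, 0.706]
force: [-0.7, 0.4, -2.6]
finger_gap: 0.298
```

```bash
python3 - <<'E'
from h import *
go(.547,-.0323,.15,88.03)
E
```

```text
t 3.95 head 84.13 units [ 0.015 -4.816  2.206] turn -0.781 F [-0.7  0.4 -2.6] gap 0.298
```

Held: the force reads 2 to 3 N, which is about the gauge's weight. I'll carry it over batten1.

step_arm:
  increments: [0,-0.6,0.3,-0.1,0.9,0,-1.3,0.6,-0.2,0.9,0,-2,0.9,-0.35,0.9,0,-2.7,1.2,-0.5,0.9,0,-3.4,1.5,-0.6,0.9]

```text
t: 4.58
tcp_pos: [0.5125, 0.0552, 0.1488]
tool_rot: [0.017, 0.709, -0.018, 0.705]
force: [1.5, 0.3, -2.4]
finger_gap: 0.297
```

step_arm:
  increments: [0,-0.6,0.3,-0.1,0.9,0,-1.1,0.55,-0.2,0.9,0,-1.4,0.7,-0.2,0.9,0,-1.4,0.7,-0.2,0.9,0,-1.4,0.7,-0.2,0.9]

```text
t: 5.2
tcp_pos: [0.5489, -0.0295, 0.148]
tool_rot: [0.011, 0.71, -0.011, 0.704]
force: [-0.0, -0.1, -2.7]
finger_gap: 0.294
```

```bash
python3 - <<'E'
from h import *
go(.547,-.0323,.075,88.03)
a=snapshot("top")[90:210,330:490];b=snapshot("side")[190:380,310:480]
cv2.imwrite("pics/g2.png",np.hstack([cv2.resize(a,(480,360)),cv2.resize(b,(320,360))]))
E
```

```text
t 5.20 head 88.17 units [ 1.217 -0.047 -0.019] turn 0.027 F [-0.  -0.1 -2.7] gap 0.294
```

View pics/g2.png

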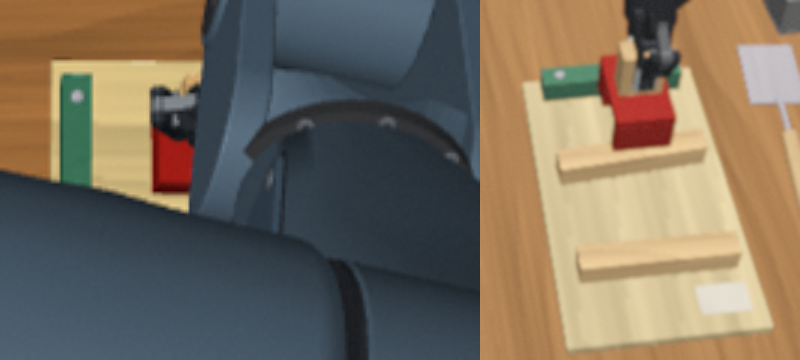

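The side view shows the gauge hanging over the middle of batten1, with the handle upright. I'll lower it while watching the force.

step_arm:
  increments: [0.25,-0.05,-0.02,0,0.9,0.45,-0.05,-0.02,0,0.9,0.65,-0.05,-0.02,0,0.9,0.8,-0.05,-0.02,0,0.9,0.9,-0.05,-0.02,0,0.9]

```text
t: 5.92
tcp_pos: [0.5474, -0.0323, 0.0936]
tool_rot: [0.011, 0.71, -0.011, 0.704]
force: [0.4, 0.1, -2.6]
finger_gap: 0.297
```

```bash
python3 - <<'E'
from h import *
go(.547,-.0323,.0745,88.03)
cv2.imwrite("pics/g3.png",cv2.resize(snapshot("side")[190:380,310:480],(537,600),interpolation=cv2.INTER_CUBIC))
E
```

```text
t 5.92 head 88.21 units [ 0.318  0.    -0.003] turn 0.037 F [ 0.4  0.1 -2.6] gap 0.297
```

View pics/g3.png

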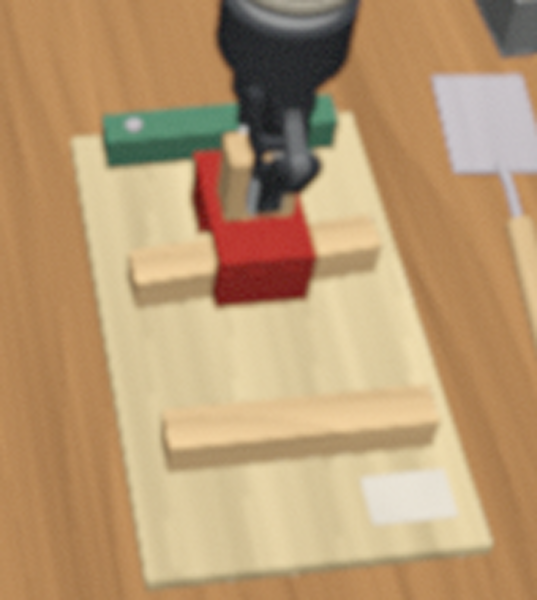

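The gauge straddles the batten, with the lip on its near side. I'll lower it to about 1.5 mm above the board, then slide towards green.

step_arm:
  increments: [0.15,0,0,0.03,0.9,0.31,0,0,0.03,0.9,0.31,0.1,0,0.03,0.9,0.31,0.2,0,0.03,0.9,0.31,0.25,0,0.03,0.9]

```text
t: 6.6
tcp_pos: [0.5472, -0.0168, 0.0745]
tool_rot: [0.012, 0.71, -0.012, 0.704]
force: [-0.0, -0.7, -3.9]
finger_gap: 0.298
```

```bash
python3 -c "
from h import *
go(.5489,.0139,.0745,88.03)"
```

```text
t 6.60 head 88.11 units [-0.     0.512  0.011] turn 0.015 F [-0.  -0.7 -3.9] gap 0.298
```

step_arm:
  increments: [0,0.1,0.01,0.015,0.9,0,0.2,0.01,0.015,0.9,0,0.3,0.01,0.015,0.9,0,0.38,0.01,0.015,0.9,0,0.42,0.01,0.015,0.9]

```text
t: 7.22
tcp_pos: [0.5487, 0.0087, 0.0745]
tool_rot: [0.012, 0.71, -0.012, 0.704]
force: [-0.5, -0.4, -3.1]
finger_gap: 0.298
```

```bash
python3 -c "
from h import *
go(.5489,.0139,.0745,88.03)"
```

```text
t 7.22 head 88.06 units [0.    0.086 0.001] turn 0.005 F [-0.5 -0.4 -3.1] gap 0.298
```

step_arm:
  increments: [0,0.03,0,0,0.9,0,0.06,0,0,0.9,0,0.08,0,0,0.9,0,0.1,0,0,0.9,0,0.12,0,0,0.9]

```text
t: 7.85
tcp_pos: [0.549, 0.0146, 0.0747]
tool_rot: [0.01, 0.71, -0.013, 0.704]
force: [-1.4, -8.7, -1.5]
finger_gap: 0.297
```

```bash
python3 -c "
from h import *
go(.5489,.0139,.0745,88.03);print(tool()[0])"
```

```text
t 7.85 head 88.14 units [ 0.003 -0.011 -0.001] turn 0.023 F [-1.4 -8.7 -1.5] gap 0.297
[0.54899765 0.01456176 0.074694  ]
```

Contact with green shows 8.7 N at y=0.0146, against 0.0139 expected. I'll press slightly more to square up, then look.

step_arm:
  increments: [0,0.02,0,0.02,0.9,0,0.03,0,0.02,0.9,0,0.03,0,0.02,0.9,0,0.03,0,0.02,0.9,0,0.03,0,0.02,0.9]

```text
t: 8.48
tcp_pos: [0.549, 0.0146, 0.0748]
tool_rot: [0.01, 0.71, -0.014, 0.704]
force: [-1.6, -7.6, -1.8]
finger_gap: 0.298
```

```bash
python3 - <<'E'
from h import *
go(.5489,.0139,.0745,88.03);print(tool()[0])
cv2.imwrite("pics/g4.png",cv2.resize(snapshot("side")[200:380,310:480],(680,600),interpolation=cv2.INTER_CUBIC)) if 0 else cv2.imwrite("pics/g4.png",cv2.resize(snapshot("side")[210:360,320:470],(600,600),interpolation=cv2.INTER_CUBIC))
E
```

```text
t 8.47 head 88.11 units [ 0.005 -0.012 -0.001] turn 0.017 F [-1.6 -7.6 -1.8] gap 0.298
[0.54896939 0.01464627 0.07481943]
```

View pics/g4.png

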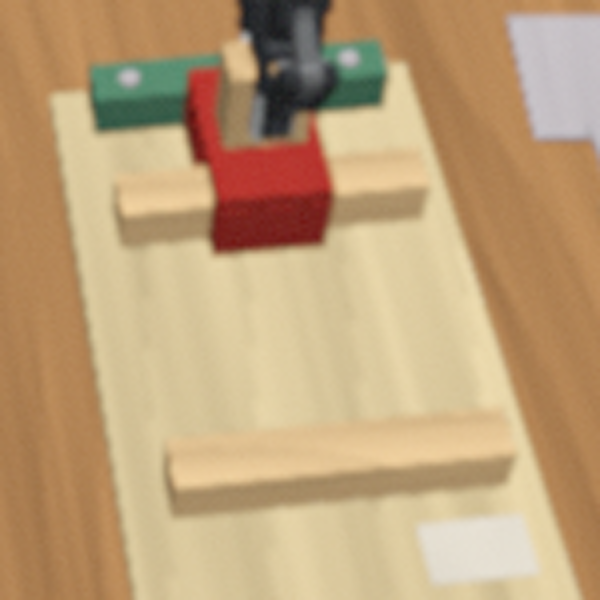

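```bash
python3 - <<'E'
from h import *
k=lambda P:np.array(P)/4.+[320-.37,210-.37]
a=np.radians(-1.97);X=np.array([np.cos(a),np.sin(a)]);Y=np.array([-X[1],X[0]]);O=np.array([.5459,-.074])
for nm,P in[("green",[(92,67),(382,41),(385,76),(96,102)]),("b1",[(116,178),(425,152),(428,187),(122,213)]),("b2",[(168,440),(506,411),(514,455),(175,485)])]:
    W=ray("side",k(P),.042)-O
    print(nm,(1e3*np.c_[W@X,W@Y]).round(1).tolist(), "centre",(1e3*np.array([W.mean(0)@X,W.mean(0)@Y])).round(1))
E
```

```text
green [[-75.6, 155.4], [83.9, 155.1], [79.4, 130.3], [-77.0, 130.8]] centre [  2.7 142.9]
b1 [[-74.2, 79.2], [87.5, 77.0], [83.2, 54.6], [-74.5, 56.7]] centre [ 5.5 66.9]
b2 [[-73.5, -74.9], [85.8, -78.0], [82.9, -101.0], [-74.2, -98.2]] centre [  5.2 -88. ]
```

Batten1's gap is right: its centre is 76.0 mm from green. Both battens sit about 2 to 2.5 mm too far in +x. I'll rework batten1 with a short back-and-forth in the slot, drifting towards -x.

step_arm:
  increments: [0,-0.15,0,0,0.9,0,-0.3,0,0,0.9,0,-0.38,-0.006,0,0.9,0,-0.46,-0.013,0,0.9,0,-0.54,-0.02,0,0.9]

```text
t: 9.15
tcp_pos: [0.5466, -0.0178, 0.075]
tool_rot: [0.01, 0.71, -0.014, 0.704]
force: [0.0, 1.0, -1.3]
finger_gap: 0.302
```

```bash
python3 -c "
from h import *
print(tool()[0]);go(.5489,.0139,.0745,88.03)"
```

```text
[ 0.54658493 -0.01777232  0.07497881]
t 9.15 head 88.12 units [0.005 0.529 0.021] turn 0.017 F [ 0.   1.  -1.3] gap 0.302
```

step_arm:
  increments: [0,0.15,0,0,0.9,0,0.3,0,0,0.9,0,0.38,-0.005,0.01,0.9,0,0.46,-0.015,0.02,0.9,0,0.52,-0.02,0.02,0.9]

```text
t: 9.78
tcp_pos: [0.5465, 0.0137, 0.0749]
tool_rot: [0.01, 0.71, -0.014, 0.704]
force: [-0.3, -1.6, -2.6]
finger_gap: 0.298
```

step_arm:
  increments: [0,0.02,0,0,0.9,0,0.04,0,0,0.9,0,0.06,0,0,0.9,0,0.07,0,0,0.9,0,0.07,0,0,0.9]

```text
t: 10.4
tcp_pos: [0.5466, 0.015, 0.0752]
tool_rot: [0.008, 0.71, -0.015, 0.704]
force: [-1.8, -10.4, 0.2]
finger_gap: 0.298
```

```bash
python3 - <<'E'
from h import *
go(.5489,.0139,.15,88.03);print(tool()[0])
E
```

```text
t 10.40 head 88.16 units [-1.247 -0.03   0.028] turn 0.026 F [ -1.8 -10.4   0.2] gap 0.298
[0.54657356 0.0149598  0.07515934]
```

Contact again. I'll back off, lift, and step on over batten2.

step_arm:
  increments: [0,-0.1,0,0,0.9,-0.1,-0.13,0,0,0.9,-0.5,-0.13,0,0,0.9,-0.9,-0.13,0,0,0.9,-1.2,-0.13,0,0,0.9]

```text
t: 11.02
tcp_pos: [0.5472, 0.0085, 0.1485]
tool_rot: [0.008, 0.71, -0.015, 0.704]
force: [-0.0, 0.0, -2.2]
finger_gap: 0.301
```

```bash
python3 - <<'E'
from h import *
go(.537,-.152,.15,88.03)
E
```

```text
t 11.03 head 88.15 units [ 2.000e-03 -2.679e+00 -8.400e-02] turn 0.024 F [-0.   0.  -2.2] gap 0.301
```

step_arm:
  increments: [0,-0.7,-0.02,0.02,0.9,0,-1.4,-0.05,0.02,0.9,0,-2.1,-0.08,0.02,0.9,0,-2.68,-0.08,0.02,0.9,0,-2.68,-0.08,0.02,0.9]

```text
t: 11.65
tcp_pos: [0.5378, -0.1544, 0.1505]
tool_rot: [0.01, 0.709, -0.017, 0.705]
force: [-0.3, 0.5, -2.6]
finger_gap: 0.3
```

```bash
python3 - <<'E'
from h import *
go(.537,-.152,.075,88.03)
im=snapshot("top")[95:205,330:490];cv2.imwrite("pics/g5.png",cv2.resize(im,(800,550),interpolation=cv2.INTER_CUBIC))
E
```

```text
t 11.65 head 87.84 units [ 1.258  0.052 -0.006] turn -0.038 F [-0.3  0.5 -2.6] gap 0.3
```

View pics/g5.png

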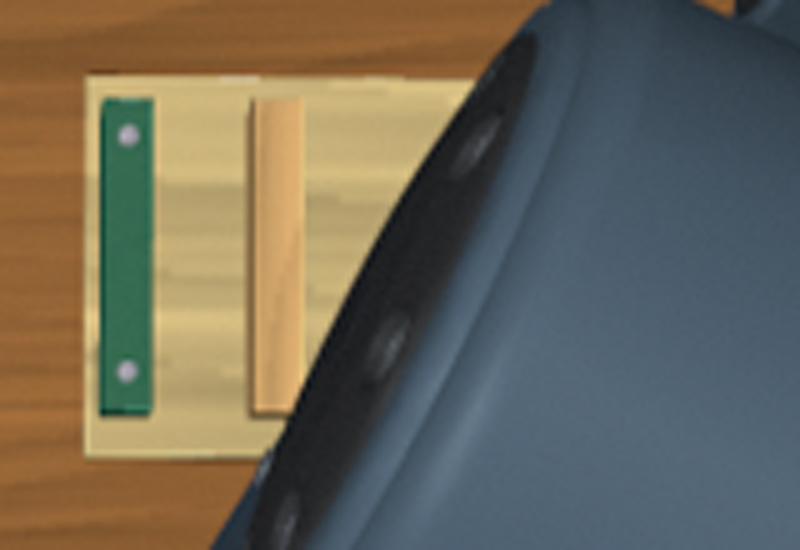

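Batten1 is now parallel to green, with ends at rows 98 and 412 against green's 99 and 412, so it is level within about 1 mm. Next I'll lower over batten2.

step_arm:
  increments: [0.25,0.05,0,-0.04,0.9,0.5,0.05,0,-0.04,0.9,0.7,0.05,0,-0.04,0.9,0.85,0.05,0,-0.04,0.9,0.9,0.05,0,-0.04,0.9]

```text
t: 12.32
tcp_pos: [0.5365, -0.1498, 0.0953]
tool_rot: [0.009, 0.71, -0.014, 0.704]
force: [-0.0, 0.3, -2.3]
finger_gap: 0.297
```

```bash
python3 - <<'E'
from h import *
go(.537,-.152,.075,88.03)
cv2.imwrite("pics/g6.png",cv2.resize(snapshot("side")[210:370,320:480],(600,600),interpolation=cv2.INTER_CUBIC))
E
```

```text
t 12.32 head 88.12 units [ 0.338 -0.033  0.012] turn 0.019 F [-0.   0.3 -2.3] gap 0.297
```

View pics/g6.png

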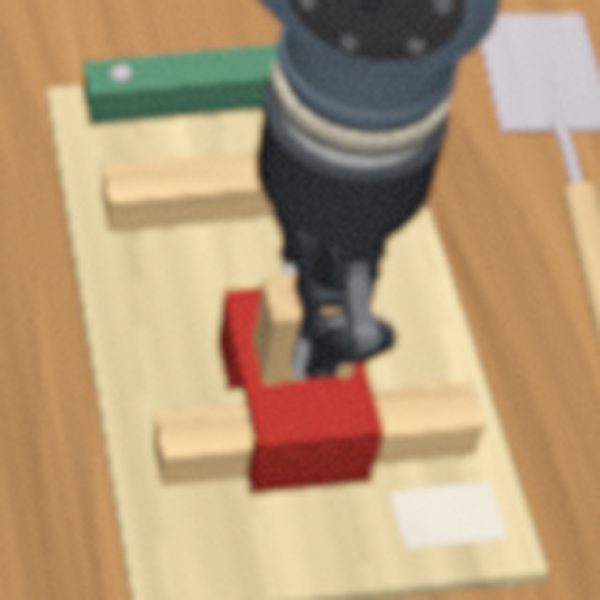

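Straddled. I'll lower and push with a slight -x drift.

step_arm:
  increments: [0.15,-0.03,0,0.02,0.9,0.33,-0.03,0,0.02,0.9,0.33,0.07,0,0.02,0.9,0.33,0.15,0,0.02,0.9,0.33,0.25,0,0.02,0.9]

```text
t: 13.0
tcp_pos: [0.5372, -0.1348, 0.0757]
tool_rot: [0.009, 0.71, -0.015, 0.704]
force: [-0.8, -1.5, -3.1]
finger_gap: 0.301
```

step_arm:
  increments: [0,0.12,-0.003,0,0.9,0,0.25,-0.007,0,0.9,0,0.4,-0.013,0,0.9,0,0.55,-0.018,0,0.9,0,0.65,-0.022,0,0.9]

```text
t: 13.62
tcp_pos: [0.5372, -0.0951, 0.0754]
tool_rot: [0.009, 0.71, -0.015, 0.704]
force: [-0.0, -0.9, -2.8]
finger_gap: 0.3
```

```bash
python3 - <<'E'
from h import *
print(tool()[0]);go(.537,-.061,.075,88.03)
E
```

```text
[ 0.5371637  -0.09510596  0.07542371]
t 13.62 head 88.06 units [ 0.002  0.568 -0.022] turn 0.006 F [-0.  -0.9 -2.8] gap 0.3
```

step_arm:
  increments: [0,0.12,-0.003,0,0.9,0,0.24,-0.007,0,0.9,0,0.36,-0.012,0,0.9,0,0.46,-0.017,0,0.9,0,0.52,-0.02,0,0.9]

```text
t: 14.25
tcp_pos: [0.537, -0.0635, 0.0752]
tool_rot: [0.009, 0.71, -0.015, 0.704]
force: [-0.4, -1.4, -3.0]
finger_gap: 0.298
```

```bash
python3 - <<'E'
from h import *
print(tool()[0]);go(.537,-.0612,.075,88.03)
cv2.imwrite("pics/g7.png",cv2.resize(snapshot("side")[210:340,325:455],(600,600),interpolation=cv2.INTER_CUBIC))
E
```

```text
[ 0.53696345 -0.0634542   0.07516514]
t 14.25 head 88.08 units [ 0.002  0.038 -0.001] turn 0.01 F [-0.4 -1.4 -3. ] gap 0.298
```

View pics/g7.png

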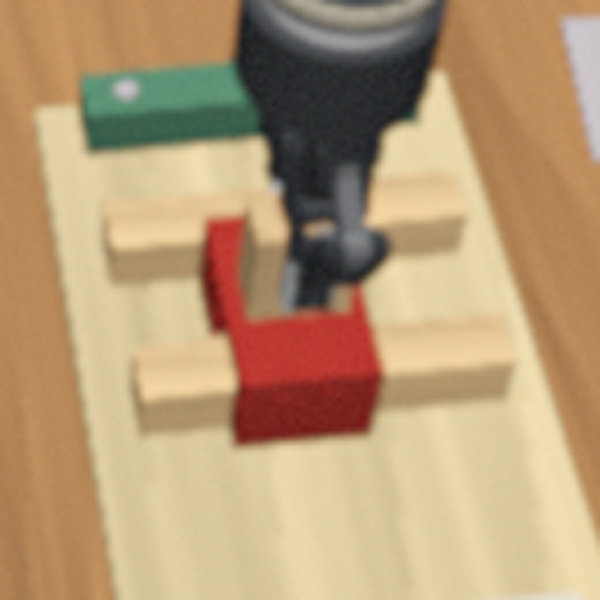

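The foot is nearly on batten1. I'll creep the last 2 mm or so.

step_arm:
  increments: [0,0.01,0,0.01,0.9,0,0.02,0,0.01,0.9,0,0.03,0,0.01,0.9,0,0.04,0,0.01,0.9,0,0.04,0,0.01,0.9]

```text
t: 14.92
tcp_pos: [0.5369, -0.0609, 0.0751]
tool_rot: [0.009, 0.71, -0.015, 0.704]
force: [-1.3, -1.9, -2.2]
finger_gap: 0.298
```

```bash
python3 - <<'E'
from h import *
print(tool()[0]);go(.537,-.0612,.075,88.03)
E
```

```text
[ 0.53692581 -0.06086825  0.07510607]
t 14.93 head 88.03 units [ 0.002 -0.005  0.001] turn -0.001 F [-1.3 -1.9 -2.2] gap 0.298
```

Force rises to about 2 N at the position expected from the geometry. I'll back off, lift, and go back to the gauge's original free spot.

step_arm:
  increments: [0,-0.1,0,0,0.9,-0.1,-0.14,0,0,0.9,-0.5,-0.14,0,0,0.9,-0.9,-0.14,0,0,0.9,-1.3,-0.14,0,0,0.9]

```text
t: 15.55
tcp_pos: [0.5371, -0.0685, 0.1542]
tool_rot: [0.009, 0.71, -0.015, 0.704]
force: [1.6, 0.1, -2.7]
finger_gap: 0.297
```

```bash
python3 - <<'E'
from h import *
go(.446,.27,.15,84.1)
E
```

```text
t 15.55 head 88.01 units [ 0.039  5.587 -1.714] turn 0.782 F [ 1.6  0.1 -2.7] gap 0.297
```

step_arm:
  increments: [0,0.6,-0.2,0.1,0.9,0,1.3,-0.4,0.2,0.9,0,2.1,-0.6,0.3,0.9,0,2.9,-0.9,0.4,0.9,0,3.6,-1.1,0.5,0.9]

```text
t: 16.18
tcp_pos: [0.4774, 0.1512, 0.1533]
tool_rot: [0.025, 0.71, -0.031, 0.703]
force: [0.7, 0.3, -1.3]
finger_gap: 0.297
```

```bash
python3 - <<'E'
from h import *
go(.446,.27,.15,84.1)
E
```

```text
t 16.18 head 85.48 units [ 0.045  1.934 -0.678] turn 0.277 F [ 0.7  0.3 -1.3] gap 0.297
```

step_arm:
  increments: [0,0.7,-0.2,0.1,0.9,0,1.4,-0.5,0.2,0.9,0.04,1.93,-0.68,0.28,0.9,0.04,1.93,-0.68,0.28,0.9,0.04,1.93,-0.68,0.28,0.9]

```text
t: 16.8
tcp_pos: [0.4458, 0.2695, 0.1505]
tool_rot: [0.033, 0.71, -0.039, 0.703]
force: [-0.0, -0.2, -2.8]
finger_gap: 0.297
```

```bash
python3 - <<'E'
from h import *
go(.446,.27,.063,84.1)
im=snapshot("top")[95:205,330:490];cv2.imwrite("pics/g8.png",cv2.resize(im,(800,550),interpolation=cv2.INTER_CUBIC))
E
```

```text
t 16.80 head 84.11 units [1.458 0.021 0.015] turn 0.002 F [-0.  -0.2 -2.8] gap 0.297
```

View pics/g8.png

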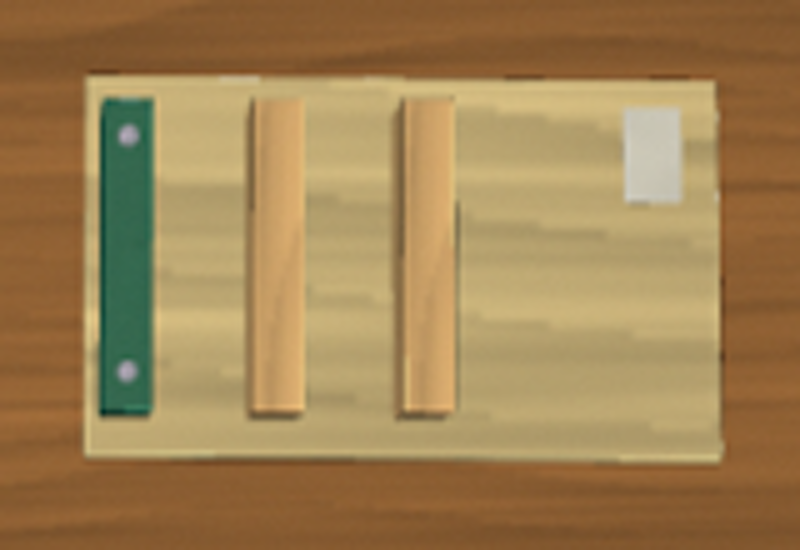

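Three evenly spaced, parallel battens. I'll check the numbers while lowering the gauge.

```bash
python3 - <<'E'
from h import *
k=lambda P:np.array(P)/5.+[330-.4,95-.4]
a=np.radians(-1.97);X=np.array([np.cos(a),np.sin(a)]);Y=np.array([-X[1],X[0]]);O=np.array([.5459,-.074])
for nm,P in[("green",[(103,99),(153,99),(152,413),(100,412)]),("b1",[(255,98),(304,98),(304,412),(253,412)]),("b2",[(404,98),(454,98),(455,411),(403,411)])]:
    W=ray("top",k(P),.042);c,ya,_,L,w=rect(W);d=c-O
    print(nm,"along,row mm",(1e3*d@X).round(1),(1e3*d@Y).round(1),"yaw",ya,L,w)
# edges by intensity profile on several rows
im=cv2.imread("pics/g8.png").astype(float)
for ch in(0,):
  for r in(130,380):
    p=im[r-8:r+9,:,:].mean(0)-0;d=np.abs(np.diff(cv2.GaussianBlur(p,(1,9),0) ,axis=0)).sum(1)
    pk=[i for i in range(2,len(d)-2) if d[i]==d[i-2:i+3].max() and d[i]>3];print(r,pk)
E
```

```text
green along,row mm 0.2 144.9 yaw -2.16 0.1597 0.0257
b1 along,row mm 1.2 68.3 yaw -2.27 0.16 0.0252
b2 along,row mm 2.0 -7.3 yaw -2.37 0.1595 0.0257
130 [84, 99, 105, 119, 137, 153, 161, 245, 254, 260, 270, 298, 304, 391, 404, 410, 420, 448, 454, 623, 679, 716]
380 [83, 98, 105, 118, 134, 153, 161, 244, 254, 262, 276, 282, 297, 304, 393, 403, 410, 417, 426, 431, 453, 460, 719]
```

step_arm:
  increments: [0.4,0.02,0.01,0,0.9,0.8,0.02,0.01,0,0.9,1.15,0.02,0.01,0,0.9,1.35,0.02,0.01,0,0.9,1.42,0.02,0.01,0,0.9]

```text
t: 17.48
tcp_pos: [0.4462, 0.2688, 0.0648]
tool_rot: [0.034, 0.71, -0.04, 0.702]
force: [-0.2, 0.1, -3.0]
finger_gap: 0.299
```

```bash
python3 - <<'E'
from h import *
go(.446,.27,.0617,84.1)
E
```

```text
t 17.48 head 83.98 units [ 0.052  0.019 -0.005] turn -0.025 F [-0.2  0.1 -3. ] gap 0.299
```

Row pitches are 76.6 and 75.6 mm, yaws are equal within 0.2°, and the ends are within 1 to 2 mm. I'll set the gauge down and release.

step_arm:
  increments: [0.03,0,0,0,0.9,0.05,0,0,0,0.9,0.06,0,0,0,0.9,0.06,0,0,0,0.9,0.06,0,0,0,0.9]

```text
t: 18.1
tcp_pos: [0.4464, 0.2689, 0.0618]
tool_rot: [0.034, 0.709, -0.04, 0.703]
force: [-0.5, -1.2, 4.0]
finger_gap: 0.301
```

step_arm:
  increments: [0,0,0,0,0.6,0,0,0,0,0.3,0,0,0,0,0.05,0,0,0,0,0,0,0,0,0,0]

```text
t: 18.73
tcp_pos: [0.4464, 0.2689, 0.0618]
tool_rot: [0.034, 0.709, -0.04, 0.703]
force: [-1.0, 0.1, -0.2]
finger_gap: 0.999
```

step_arm:
  increments: [-0.2,0,0,0,0,-0.6,0,0,0,0,-1.1,0,0,0,0,-1.7,0,0,0,0,-2.2,0,0,0,0]

```text
t: 19.35
tcp_pos: [0.4479, 0.27, 0.1959]
tool_rot: [0.034, 0.709, -0.04, 0.703]
force: [-0.8, -0.0, -0.9]
finger_gap: 1.003
```

```bash
python3 - <<'E'
from h import *
go(.3,.40,.22,75)
E
```

```text
t 19.35 head 83.99 units [-0.397  1.893 -2.681] turn 1.797 F [-0.8 -0.  -0.9] gap 1.003
```

Now I'll move aside for a clear last look.

step_arm:
  increments: [-0.2,0.5,-0.7,0,0,-0.4,1,-1.4,0,0,-0.4,1.5,-2.1,0,0,-0.4,1.9,-2.7,0,0,-0.4,1.9,-2.7,0,0]

```text
t: 19.98
tcp_pos: [0.2964, 0.4017, 0.221]
tool_rot: [0.033, 0.709, -0.038, 0.703]
force: [-0.3, -0.1, 0.6]
finger_gap: 1.0
```

```bash
python3 - <<'E'
from h import *
a=snapshot("top")[95:215,240:490];b=snapshot("side")[100:380,260:480]
cv2.imwrite("pics/g9.png",np.vstack([cv2.resize(a,(675,324),interpolation=cv2.INTER_CUBIC),cv2.copyMakeBorder(cv2.resize(b,(216,275)),0,0,0,459,0)]))
E
```

```text
(no output)
```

View pics/g9.png

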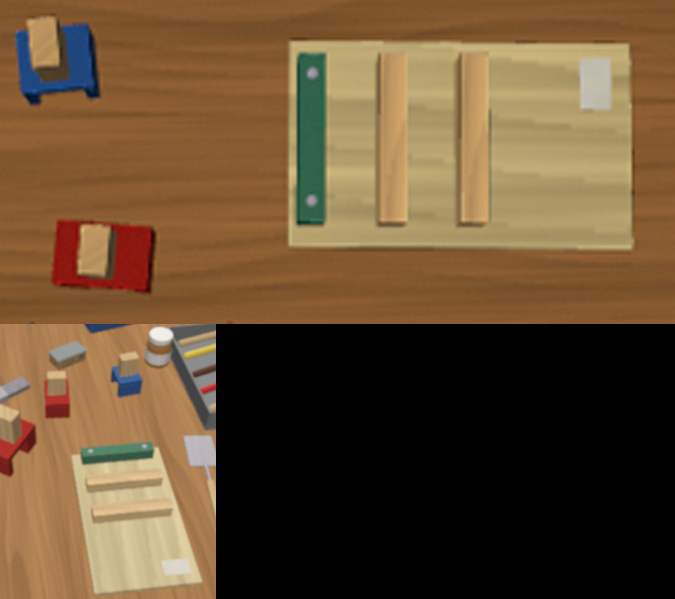

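The gauge stands upright off the board, the battens are evenly spaced, and the arm is clear.

```bash
python3 -c "
from station import *
print(sign_off())"
```

```text
the job is handed in; nothing more can be done
None
```

I spaced both battens with the smallest red gauge, stood it upright on the bench left of the board, and handed the job in at about 20 s of the 59 s.

- **Middle batten:** I slid it along until the foot met the green batten, where the force read about 9 N. It sat about 2 mm too far along x. I moved it back about 12 mm inside the slot and slid it up again, drifting towards -x, until the foot met green with about 10 N.
- **Last batten:** I slid it up until the foot met the middle batten. The force there rose only slightly, to about 2 N, but the gauge had stopped where the 76 mm step predicts.
- **Spacing check (top camera):** the centre lines are 76.6 mm and 75.6 mm apart, against a target of 76. The three battens are parallel within about 0.2°.
- **End check:** the ends are not perfectly level. The top view puts the middle batten about 1 mm and the last batten about 1.8 mm too far in +x. The side view read the starting x errors differently from the top view by up to about 1 mm, so I did not risk nudging the ends any further.
- **Final look:** both cameras show the gauge upright, nothing else disturbed, and the open gripper clear of everything.

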